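Load the cup feeder

ROBOT

A 6-joint arm with a two-finger parallel gripper is mounted at the origin on the work surface. World frame = base frame: x ahead of the robot, y to its left, z up, the work surface at z = 0. Lengths are in m, angles in rad, forces in N, time in s.
With the tool pointing down it reaches from about 0.3 to 0.875 m from the base axis. Payload 4.2 kg.
Tool frame: the origin (TCP) lies at the very end of the fingers, on their centre line; the grasp point (between the pads) lies 19 mm behind it (robot.tcp_to_grasp is the distance from the TCP to the grasp point, in m); z points along the fingers, y is the line along which they close (so a half turn about z gives the same grasp; the last joint's range is limited). The gripper opens to 85 mm and grips with 20 to 120 N. Pads are 22 mm wide; open, the fingers measure 114 mm over their backs; the gripper's body (76 mm by 85 mm) begins 54 mm behind the grasp point. The pads swing forward as they close: fully open they stand 13 mm farther back than shut.
Start: joints at [1.167, 0.32, 1.565, -0, 1.257, -0.02], TCP at [0.215, 0.533, 0.231] pointing down, gripper open.
Joint ranges: [-3.11, 3.11], [-0.84, 2.01], [0.21, 2.61], [-1.34, 4.49], [0.05, 2.63], [-2.56, 2.56]. Speed limits (rad/s): [2.57, 2.57, 3.14, 3.14, 3.14, 3.14].

INTERFACE

Orientations are given as a rotation vector (axis times angle).
In Python, from workcell import robot gives the robot as it stands. The module is installed in compiled form; this text tells all that it offers.
- The arm moves only by the shell command python3 -m pendant 'ROWS' [OPENING]. ROWS is JSON, a list that holds one entry, the list of rows, each a list of 4 numbers: the shift along the world's x, y, z scaled (see below), then the turn about the world's z scaled (see below). A call has 1 to 5 rows; each row shifts and turns the commanded pose from where the row before left it; what a row does not reach is not made up. The controller multiplies each number of a shift by 80 mm and each number of a turn by 1.5 rad. A row lasts 1/10 s, in which the tool goes at most 50 mm and 8.59 degrees, less where a joint would pass 70% of its speed; a pose out of reach is approached as far as the arm can. A call with a number of a shift or a turn outside -1 to 1 is refused whole. A call with a gripper value outside its range is refused whole. OPENING is the closure, from -1 (fully open) to 1 (shut), set as the call begins (- or left out, the last holds). The fingers move at their own pace and stop on an object; the grip force is fixed at half the most. Time passes only in rows, so rows that do not move let the fingers close. It gives the time, the measured TCP pose, the force, the opening and the grip force at its end, in the units of the state.
- robot.get_obs(): the state, without advancing time (a new reading comes with each control period).
- robot.grab_frame(name): name is "scene" or "top"; returns a dict with "color" (480x640x3 uint8, red, green, blue), "fx", "fy", "cx", "cy" (pixels), "k1" (the pictures are not rectified: a ray, as slopes to the right and down, at radius r is drawn at 1 + k1 r^2 times it, then the intrinsics apply), "world_to_cam" (4x4, takes a point from world to camera coordinates). Camera axes: x right, y up, looking along -z (the intrinsics and any distortion apply to the point x, -y, -z); pixel columns grow to the right and rows downward; lengths in m; the calibration is good to about 2 mm. A picture is of the moment at which its call begins. There is no depth.
- robot.hand_in(): hands the job in; it is judged then, once.
The state is a dict: "time": time; "q": joint angles; "joint_velocities": joint speeds; "tau": joint torques, N m; "eef_pos": TCP position; "eef_rot": TCP orientation; "contact_force": force on the tool from outside, world axes, zero at the start; "moment": the same for the moment, N m; "opening": opening from 0.0 (shut) to 1.0 (fully open); "finger_force": force on a finger pad.
Only numpy, scipy, OpenCV 4.12 (cv2) and the standard library are available. Lean on these libraries where they do the work, as an engineer would, in place of code of your own. Each camera call takes 0.05 s, during which the arm holds its last target. There are 200 camera calls.

TASK

Reload the cup feeder: swing its latch arm fully open, draw the carriage all the way out, and nest every loose aluminium cup on the bench upright into the holder cup on the carriage, one inside the other, so that they form a single stack with every cup fully seated. Only then slide the loaded carriage fully home towards the column, and after that swing the latch arm all the way back across to lock it; the carriage must not be moved while the latch is across it. Leave the rest of the bench alone and let go of everything.

Things in the scene. Friction and masses are not known exactly. Their poses are not given: they have to be found in the camera images.
- cup0: loose round aluminium cup, 55 mm tall, standing upright (None if absent). Tapered foot, dia 44 to 53 mm, 27 mm high; flat shoulder; above it an upright band, outer dia 63, wall 3.5, mouth dia 56; inner floor 24 mm up. Nested, the foot drops into the cup below and the shoulder rests on its rim: each level adds 28 mm. Origin: centre of underside; z up its axis
- cup1: loose round aluminium cup, 55 mm tall, standing upright (None if absent). Tapered foot, dia 44 to 53 mm, 27 mm high; flat shoulder; above it an upright band, outer dia 63, wall 3.5, mouth dia 56; inner floor 24 mm up. Nested, the foot drops into the cup below and the shoulder rests on its rim: each level adds 28 mm. Origin: centre of underside; z up its axis
- cup2: loose round aluminium cup, 55 mm tall, standing upright (None if absent). Tapered foot, dia 44 to 53 mm, 27 mm high; flat shoulder; above it an upright band, outer dia 63, wall 3.5, mouth dia 56; inner floor 24 mm up. Nested, the foot drops into the cup below and the shoulder rests on its rim: each level adds 28 mm. Origin: centre of underside; z up its axis
- cup3: loose round aluminium cup, 55 mm tall, standing upright (None if absent). Tapered foot, dia 44 to 53 mm, 27 mm high; flat shoulder; above it an upright band, outer dia 63, wall 3.5, mouth dia 56; inner floor 24 mm up. Nested, the foot drops into the cup below and the shoulder rests on its rim: each level adds 28 mm. Origin: centre of underside; z up its axis
- cup4: loose round aluminium cup, 55 mm tall, standing upright (None if absent). Tapered foot, dia 44 to 53 mm, 27 mm high; flat shoulder; above it an upright band, outer dia 63, wall 3.5, mouth dia 56; inner floor 24 mm up. Nested, the foot drops into the cup below and the shoulder rests on its rim: each level adds 28 mm. Origin: centre of underside; z up its axis
- feeder: white cup feeder fixed on the bench: base plate 150 x 330 x 12 mm with rails; at its +y end a white column with dark red head, 120 mm wide, 210 mm tall, starting 87 mm from the origin. Origin: on the bench under the homed stack's axis; its own +y axis is the direction in which the carriage slides home
- carriage (a joint): position of the aluminium carriage on its rails, m: 0 all the way out, 0.09 fully home at its stop, towards the column (starts home). Stays where left, 3 N friction. A plate 70 mm wide, top 26 mm above the bench, with a holder cup (shaped like the loose cups) fixed on it and an upright push plate at its outer end
- latch (a joint): angle of the latch arm, rad: 0 fully open (arm along the feeder's -y), 1.57 locked (starts near it; arm along the feeder's +x, across behind the push plate of the homed carriage). Turns about the vertical, anticlockwise from above to lock; stays where left (0.12 N m friction)
- nest (a point): centre of the underside of the holder cup on the carriage, 26 mm above the bench; moves with the carriage; z up, y along the slide. The holder cup's rim is 55 mm higher; the first loose cup nested in it has its origin 28 mm above this point, the next 56 mm, and so on
- push_face (a point): middle of the outer (-y) face of the carriage's push plate: 70 mm wide, 10 mm thick, its upright part reaching 22 mm above and below this point; this point is 48 mm above the bench and 100 mm from the holder cup's axis. Press here along +y to slide it home, or pinch the plate from above to draw it out
- latch_knob (a point): grip point on the latch's black upright round knob, 16 mm dia, 42 mm tall (38 to 80 mm above the bench); this point is on its axis, 60 mm above the bench, 85 mm from the pivot
- latch_pivot (a point): latch pivot, on its vertical axis, 38 mm above the bench (top of the arm)
- bottle_a: bystander, leave alone: glass jar with blue cap, 56 dia x 130 mm; origin: centre of its underside
- bottle_b: bystander, leave alone: glass jar with blue cap, 56 dia x 130 mm; origin: centre of its underside
- vial: bystander, leave alone: amber vial, 24 dia x 50 mm; origin: centre of its underside
- weight: bystander, leave alone: steel balance weight, 40 dia x 30 mm; origin: centre of its underside
- spoon: bystander, leave alone: steel lab spoon lying flat, 140 mm long; origin: underside, middle of its length
Not all that is in view belongs to the job. What is shaped like the cup0 but blue or red is not meant. What is shaped like the cup1 but brown is not meant.

How it is judged:
By the outcome, as a careful person would: the job done as asked, in the order asked, and still so for the second after the job is handed in, with the robot touching nothing.
Of cup0, cup1, cup2, cup3, cup4 only 3 to 5 are there at a start; the rules pass over those that are not, and their reading is None.
At some moment in a run one of cup0, cup1, cup2, cup3, cup4 may be knocked a few centimetres aside while the robot is not near it.
It also fails if it takes over 210 s, if anything falls off the work surface, if the arm or the gripper's body presses on something with over 40 N, if the wrist force passes 120 N, or if a joint passes its speed limit or range.

## Working session

There is one attempt and no reset: what is moved stays moved. The work goes in short steps, Python scripts to look and compute and a shell command to move; the robot and the scene stay as the last step left them, time stands still between calls to the robot, and variables do not carry over. Pictures are saved under pics/ and viewed, at most 14 in all, crops included, and the job is handed in when it is done.

```bash
mkdir -p pics; cat > h.py <<'E'
import numpy as np, cv2
from workcell import robot
def grab(name):
    return robot.grab_frame(name)
def save(f,fn,crop=None,scale=1):
    im=f["color"][:,:,::-1]
    if crop: x0,y0,x1,y1=crop; im=im[y0:y1,x0:x1]
    if scale!=1: im=cv2.resize(im,None,fx=scale,fy=scale,interpolation=cv2.INTER_CUBIC)
    cv2.imwrite("pics/"+fn,im)
def ray(f,u,v):
    a=np.array([(u-f["cx"])/f["fx"],(v-f["cy"])/f["fy"]]); p=a.copy()
    for _ in range(30): p=a/(1+f["k1"]*(p@p))
    T=np.array(f["world_to_cam"]); R=T[:3,:3]
    return -R.T@T[:3,3], R.T@np.array([p[0],-p[1],-1])
def at(f,u,v,z):
    c,d=ray(f,u,v); return c+d*(z-c[2])/d[2]
def proj(f,P):
    T=np.array(f["world_to_cam"]); q=T[:3,:3]@np.array(P)+T[:3,3]
    a=np.array([q[0],-q[1]])/-q[2]; a=a*(1+f["k1"]*(a@a))
    return a*[f["fx"],f["fy"]]+[f["cx"],f["cy"]]
E
python3 - <<'E'
from h import *
for n in("top","scene"):
    f=grab(n); save(f,n+"0.png"); T=np.array(f["world_to_cam"]); print(n,f["fx"],f["k1"],-T[:3,:3].T@T[:3,3],T[:3,:3].round(2).tolist())
E
```

```text
top 434.6699432636686 -0.09654478614238422 [ 0.36325293 -0.08962769  1.15096539] [[0.02, -1.0, 0.0], [0.98, 0.02, 0.18], [-0.18, 0.0, 0.98]]
scene 515.2126269066758 0.0038966150312259532 [ 1.05543929 -0.7904953   0.90732891] [[0.83, 0.56, -0.01], [-0.39, 0.58, 0.71], [0.41, -0.58, 0.7]]
```

View pics/top0.png

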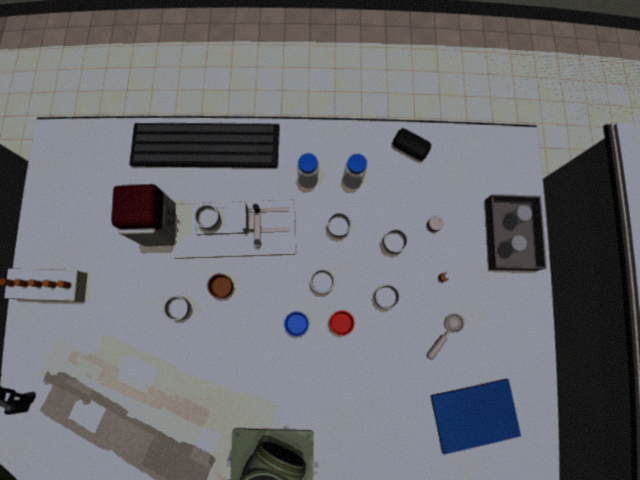

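View pics/scene0.png

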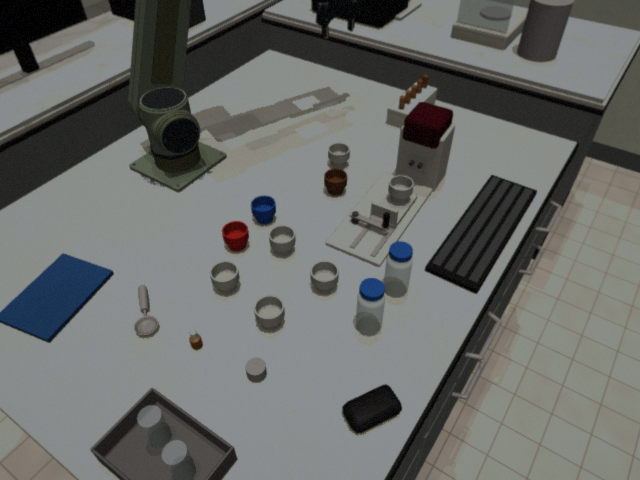

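The top view shows five bare aluminium cups at (338,226), (394,241), (322,282), (386,297) and (178,308). Things that could be mistaken for them are the brown cup (221,286), the blue cup (296,323), the red cup (342,323), the holder cup (207,217) on the carriage, and two grey items in the tray at (520,212) and (518,243). The latch knob is near (257,209) and the feeder column is on the left (+y). Next, one close crop.

```bash
python3 - <<'E'
from h import *
f=grab("top"); save(f,"c1.png",(160,180,420,330),3)
s=grab("scene"); save(s,"c2.png",(310,90,470,270),3.3)
for n,u,v in [("a",338,226),("b",394,241),("c",322,282),("d",386,297),("e",178,308),("brown",221,286)]: print(n,at(f,u,v,.055).round(3))
print("holder",at(f,207,217,.081))
E
```

```text
a [ 0.621 -0.157  0.055]
b [ 0.584 -0.302  0.055]
c [ 0.475 -0.117  0.055]
d [ 0.44  -0.279  0.055]
e [0.401 0.245 0.055]
brown [0.459 0.138 0.055]
holder [0.63180225 0.17872612 0.081     ]
```

View pics/c1.png

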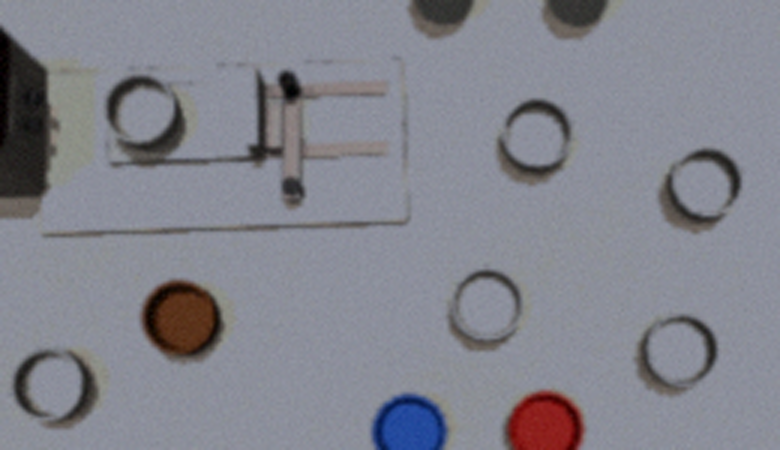

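View pics/c2.png

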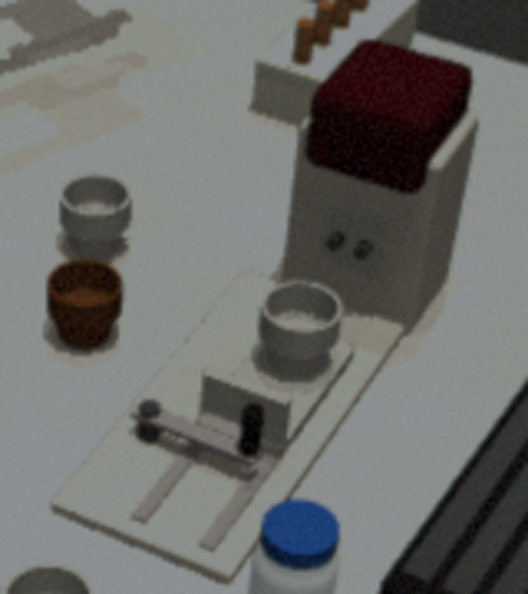

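The crops confirm the choice. There are five grey cups with 63 mm bands. The holder cup is on the carriage at crop pixel (144,112), the knob top is at (289,83) at the world +x end of the arm, and the pivot is at (292,190). The brown, blue and red cups are decoys. Next I'll compute positions.

```bash
python3 - <<'E'
from h import *
f=grab("top")
c=lambda x,y,z:at(f,160+(x-1)/3,180+(y-1)/3,z).round(4)
for n,p in dict(a=(536,137),b=(703,186),c=(487,308),d=(679,353),e=(55,386),brown=(182,319)).items(): print(n,c(*p,.055))
print("holder",c(144,112,.081)); print("knobtop",c(289,82,.08)); print("pivot",c(292,187,.05))
print("plate top edge",c(259,68,.07),c(258,150,.07))
e1,e2=c(43,235,.012),c(408,221,.012);print("base edge",e1,e2,np.degrees(np.arctan2(*(e1-e2)[:2])))
e1,e2=c(300,62,.012),c(402,58,.012);print(e1,e2)
s=grab("scene")
g=lambda x,y,z:at(s,310+(x-1.6)/3.3,90+(y-1.6)/3.3,z).round(4)
print("S holder",g(301,311,.081),"knob",g(252,407,.08),"e",g(95,203,.055),"pivot",g(149,405,.05), "platetop L,R",g(204,373,.07),g(289,402,.07))
o=robot.get_obs();print(o["eef_pos"],o["eef_rot"],o["q"],o["opening"])
E
```

```text
a [ 0.6228 -0.1574  0.055 ]
b [ 0.5827 -0.3016  0.055 ]
c [ 0.4741 -0.1174  0.055 ]
d [ 0.4392 -0.2794  0.055 ]
e [0.4001 0.2445 0.055 ]
brown [0.4592 0.1397 0.055 ]
holder [0.6318 0.177  0.081 ]
knobtop [0.6607 0.0547 0.08  ]
pivot [0.5755 0.052  0.05  ]
plate top edge [0.6755 0.0825 0.07  ] [0.6031 0.0798 0.07  ]
base edge [0.5348 0.278  0.012 ] [ 0.5543 -0.0473  0.012 ] -3.4304713462156684
[0.6985 0.0547 0.012 ] [ 0.7041 -0.0378  0.012 ]
S holder [0.6399 0.1783 0.081 ] knob [0.6619 0.0607 0.08  ] e [0.4097 0.2434 0.055 ] pivot [0.5818 0.0506 0.05  ] platetop L,R [0.6085 0.0848 0.07  ] [0.6772 0.0909 0.07  ]
[0.21524618 0.5330272  0.23103498] [-5.99189077e-01 -3.08378644e+00  8.67072848e-04] [ 1.16698807e+00  3.19854595e-01  1.56490282e+00  1.49055472e-05
  1.25740294e+00 -1.99893344e-02] 1.004346255567202
```

```bash
python3 - <<'E'
from h import *
F={n:grab(n) for n in("top","scene")}
t=np.linspace(0,2*np.pi,60)
rows=[]
for n,(x,y,z) in dict(e=(.4001,.2445,0),holder=(.6318,.177,.026),a=(.6228,-.1574,0)).items():
    tiles=[]
    for k,f in F.items():
        u,v=proj(f,(x,y,z+.03)).astype(int); S=7;w=19
        im=f["color"][v-w:v+w,u-w:u+w,::-1]; im=cv2.resize(im,None,fx=S,fy=S,interpolation=cv2.INTER_CUBIC)
        im=cv2.convertScaleAbs(im,alpha=1.5)
        b=im.copy()
        for r,zz,col in((.0315,.055,(0,0,255)),(.028,.055,(0,255,255)),(.022,0,(0,255,0))):
            P=np.array([(proj(f,(x+r*np.cos(a),y+r*np.sin(a),z+zz))-[u-w-.5,v-w-.5])*S for a in t]).astype(np.int32)
            cv2.polylines(b,[P],True,col,1)
        if k=="top": tiles.append(im)
        tiles.append(b)
    rows.append(np.hstack(tiles))
im=np.vstack(rows); im=cv2.resize(im,None,fx=600/im.shape[0],fy=600/im.shape[0]); cv2.imwrite("pics/o.png",im); print(im.shape)
E
```

```text
(600, 600, 3)
```

View pics/o.png

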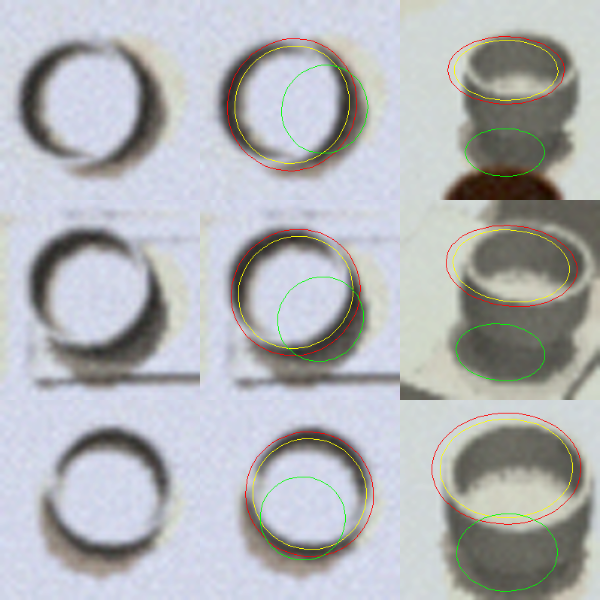

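The overlay shows the eyeballed centres were a few mm short: the white rim lies between the dark inner wall and the dark outer wall. I'll fit that model numerically in both views.

```bash
cat >> h.py <<'E'
from scipy.ndimage import map_coordinates
from scipy.optimize import minimize
def projn(f,P):
    T=np.array(f["world_to_cam"]); q=P@T[:3,:3].T+T[:3,3]
    a=np.stack([q[:,0],-q[:,1]],1)/-q[:,2:3]; a=a*(1+f["k1"]*(a**2).sum(1,keepdims=True))
    return a*[f["fx"],f["fy"]]+[f["cx"],f["cy"]]
def score(f,x,y,z):
    g=f["gray"]; c=f["cam"]; a0=np.arctan2(c[1]-y,c[0]-x)
    d=np.linspace(-1.2,1.2,41)
    def m(r,h,a):
        p=projn(f,np.stack([x+r*np.cos(a),y+r*np.sin(a),np.full(a.shape,z+h)],1))
        return map_coordinates(g,[p[:,1],p[:,0]],order=1,mode="nearest").mean()
    n,fa=a0+d,a0+np.pi+d
    w=m(.0298,.055,n)+m(.0298,.055,fa)
    dk=m(.028,.047,fa)+m(.028,.051,fa)+m(.0315,.047,n)+m(.0315,.041,n)
    return w-dk/2
def prep():
    F={}
    for n in("top","scene"):
        f=grab(n); f["gray"]=cv2.cvtColor(f["color"],cv2.COLOR_RGB2GRAY).astype(float); f["cam"]=ray(f,0,0)[0]; F[n]=f
    return F
def fit(F,x,y,z,views=("top","scene"),R=.014,step=.002):
    G=np.arange(-R,R+1e-6,step)
    s=lambda p:-sum(score(F[v],p[0],p[1],z) for v in views)
    b=min(((x+i,y+j) for i in G for j in G),key=s)
    r=minimize(s,b,method="Nelder-Mead",options=dict(initial_simplex=[b,(b[0]+.001,b[1]),(b[0],b[1]+.001)],xatol=1e-4))
    return r.x.round(4),round(-r.fun,1)
E
python3 - <<'E'
from h import *
F=prep()
for n,(x,y,z) in dict(a=(.6228,-.1574,0),b=(.5827,-.3016,0),c=(.4741,-.1174,0),d=(.4392,-.2794,0),e=(.4001,.2445,0),holder=(.6318,.177,.026)).items():
    print(n,*[fit(F,x,y,z,v) for v in(("top",),("scene",),("top","scene"))])
E
```

```text
a (array([ 0.6285, -0.1586]), np.float64(98.1)) (array([ 0.6282, -0.1561]), np.float64(121.2)) (array([ 0.6285, -0.1572]), np.float64(209.2))
b (array([ 0.5879, -0.3061]), np.float64(107.5)) (array([ 0.5877, -0.304 ]), np.float64(122.3)) (array([ 0.5879, -0.3052]), np.float64(219.4))
c (array([ 0.4783, -0.1171]), np.float64(58.2)) (array([ 0.4783, -0.1146]), np.float64(117.0)) (array([ 0.4784, -0.1157]), np.float64(166.7))
d (array([ 0.4423, -0.2833]), np.float64(82.0)) (array([ 0.4425, -0.2808]), np.float64(121.3)) (array([ 0.4426, -0.2825]), np.float64(192.2))
e (array([0.4015, 0.2531]), np.float64(111.6)) (array([0.402 , 0.2563]), np.float64(102.9)) (array([0.4017, 0.2539]), np.float64(199.3))
holder (array([0.6364, 0.1829]), np.float64(118.5)) (array([0.6371, 0.1845]), np.float64(87.3)) (array([0.6365, 0.1835]), np.float64(198.7))
```

```bash
python3 -m pendant '[[[0.25,-0.4,0,-0.093],[0.25,-0.4,0,-0.093],[0.25,-0.4,0,-0.093],[0.25,-0.4,0,-0.093],[0.25,-0.4,0,-0.093]]]' 0
python3 -m pendant '[[[0.25,-0.4,0,-0.093],[0.25,-0.4,0,-0.093],[0.25,-0.4,0,-0.093],[0.4,-0.4,0,0],[0.4,-0.4,0,0]]]'
python3 -m pendant '[[[0.4,-0.4,0,0],[0.4,-0.4,0,0],[0.4,-0.4,0,0],[0.4,-0.4,0,0],[0,0,0,0]]]'
python3 -c "from h import *;print(robot.get_obs()['q'].round(3))"
```

```text
time: 1.0
eef_pos: [0.3159, 0.3719, 0.2315]
eef_rot: [1.624, 2.689, 0.001]
contact_force: [1.2, 0.0, -0.1]
opening: 0.501
finger_force: 0.0
time: 1.5
eef_pos: [0.4401, 0.2118, 0.2317]
eef_rot: [2.141, 2.299, 0.002]
contact_force: [0.2, 0.5, -0.5]
opening: 0.497
finger_force: 0.0
time: 2.0
eef_pos: [0.5707, 0.0814, 0.2308]
eef_rot: [2.145, 2.292, 0.001]
contact_force: [-0.7, 0.2, 0.2]
opening: 0.5
finger_force: 0.0
[ 0.123  0.321  1.563 -0.002  1.255  0.057]
```

```bash
python3 -m pendant '[[[0.38,-0.1,0,0],[0.38,-0.1,0,0],[0.37,-0.1,0,0],[0,0,-0.4,0],[0,0,-0.4,0]]]'
python3 -m pendant '[[[0,0,-0.4,0],[0,0,-0.3,0],[0,0,-0.2,0],[0,0,0,0]]]'
python3 - <<'E'
from h import *
s=grab("scene"); save(s,"k1.png",(320,120,460,260),4)
E
```

```text
time: 2.5
eef_pos: [0.6587, 0.0616, 0.1671]
eef_rot: [2.141, 2.298, 0.003]
contact_force: [0.0, 0.2, -0.0]
opening: 0.499
finger_force: 0.0
time: 2.9
eef_pos: [0.6555, 0.0617, 0.0926]
eef_rot: [-2.138, -2.296, 0.007]
contact_force: [0.1, 0.5, -0.6]
opening: 0.499
finger_force: 0.0
```

View pics/k1.png

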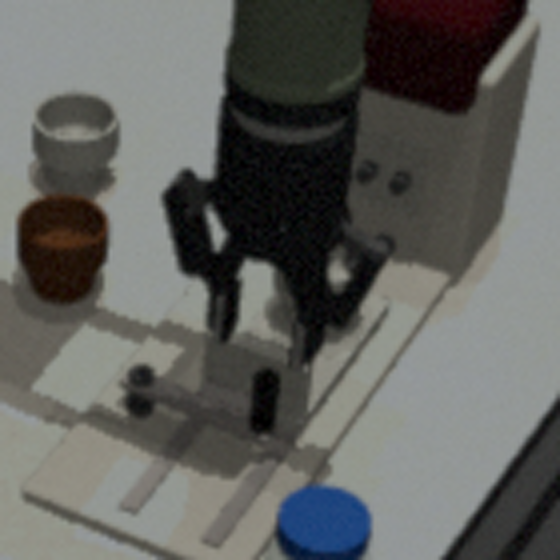

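The crop shows the open fingers at (222,325) and (303,350), straddling the knob top at (263,375). They are well centred, so I'll go down and grip.

```bash
python3 -m pendant '[[[0.08,-0.06,-0.2,0],[0,0,-0.2,0],[0,0,-0.17,0],[0,0,0,0]]]'
python3 -m pendant '[[[0,0,0,0],[0,0,0,0],[0,0,0,0],[0,0,0,0],[0,0,0,0]]]' 1
```

```text
time: 3.35
eef_pos: [0.663, 0.0561, 0.0477]
eef_rot: [-2.14, -2.297, 0.004]
contact_force: [-1.0, 0.3, 0.1]
opening: 0.502
finger_force: 0.0
time: 3.85
eef_pos: [0.6629, 0.0562, 0.0506]
eef_rot: [-2.14, -2.298, 0.003]
contact_force: [-5.5, -0.2, 4.6]
opening: 0.166
finger_force: 58.8
```

```bash
python3 -m pendant '[[[0,-0.15,0,-0.095],[-0.02,-0.15,0,-0.095],[-0.04,-0.145,0,-0.095],[0,0,0,0]]]'
python3 -m pendant '[[[-0.06,-0.14,0,-0.095],[-0.08,-0.13,0,-0.095],[-0.1,-0.115,0,-0.095],[-0.115,-0.1,0,-0.095],[0,0,0,0]]]'
python3 -m pendant '[[[-0.13,-0.08,0,-0.095],[-0.14,-0.06,0,-0.095],[-0.145,-0.04,0,-0.095],[-0.15,-0.02,0,-0.095],[0,0,0,0]]]'
```

```text
time: 4.25
eef_pos: [0.6558, 0.0206, 0.0505]
eef_rot: [-2.579, -1.785, 0.008]
contact_force: [-11.1, 2.7, 7.3]
opening: 0.16
finger_force: 59.2
time: 4.75
eef_pos: [0.626, -0.0155, 0.0505]
eef_rot: [-2.975, -0.987, 0.011]
contact_force: [-12.7, 10.0, 8.1]
opening: 0.172
finger_force: 59.5
time: 5.25
eef_pos: [0.5824, -0.0303, 0.0505]
eef_rot: [-3.134, -0.112, 0.007]
contact_force: [-7.9, 13.9, 5.5]
opening: 0.166
finger_force: 59.1
```

```bash
python3 -m pendant '[[[-0.06,0.03,0,0],[-0.06,0.01,0,0],[0,0,0,0]]]'
python3 -m pendant '[[[-0.06,0,0,0],[-0.06,0,0,0],[0,0,0,0]]]'
```

```text
time: 5.55
eef_pos: [0.5817, -0.0303, 0.0508]
eef_rot: [3.139, 0.118, 0.021]
contact_force: [9.9, 4.2, -6.7]
opening: 0.165
finger_force: 59.1
time: 5.85
eef_pos: [0.5796, -0.0304, 0.0515]
eef_rot: [3.138, 0.116, 0.046]
contact_force: [26.9, 4.6, -17.6]
opening: 0.164
finger_force: 59.0
```

```bash
python3 -m pendant '[[[0.12,0,0,0],[0,0,0,0],[0,0,0,0]]]' 0
python3 -m pendant '[[[0,0,0.3,0],[0,0,0.4,0],[0.19,0.37,0.1,0],[0.19,0.37,0,0],[0.19,0.37,0,0]]]'
python3 -m pendant '[[[0.19,0.37,0,0],[0,0,0,0]]]'
python3 - <<'E'
from h import *
s=grab("scene"); save(s,"k2.png",(320,120,460,260),4)
E
```

```text
time: 6.15
eef_pos: [0.5758, -0.031, 0.0498]
eef_rot: [3.139, 0.116, -0.001]
contact_force: [-0.3, 0.1, -0.2]
opening: 0.5
finger_force: 0.0
time: 6.65
eef_pos: [0.6216, 0.0584, 0.1147]
eef_rot: [3.139, 0.115, 0.001]
contact_force: [0.1, -0.3, 0.5]
opening: 0.499
finger_force: 0.0
time: 6.85
eef_pos: [0.6379, 0.0907, 0.1138]
eef_rot: [-3.138, -0.121, -0.002]
contact_force: [-1.0, -1.1, -0.6]
opening: 0.501
finger_force: 0.0
```

View pics/k2.png

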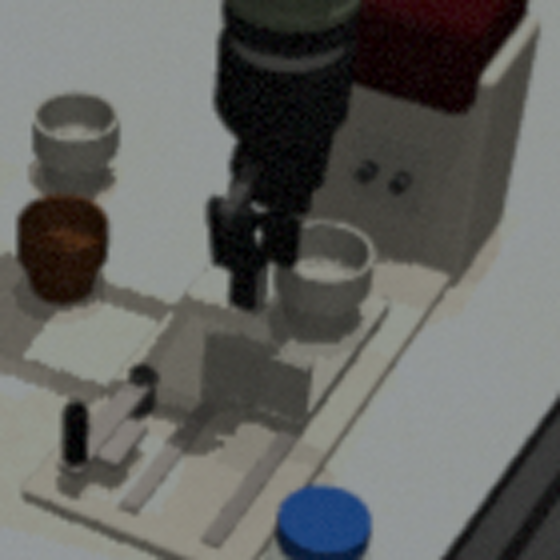

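The latch is open, with the knob at (75,430) and the arm along -y. The gripper is above the push plate at (258,350), so I'll go down and pinch.

```bash
python3 -m pendant '[[[0.05,-0.02,-0.3,0],[0,0,-0.3,0],[0,0,-0.3,0],[0,0,-0.04,0],[0,0,0,0]]]'
python3 -m pendant '[[[0,0,0,0],[0,0,0,0],[0,0,0,0],[0,0,0,0],[0,0,0,0]]]' 1
```

```text
time: 7.4
eef_pos: [0.64, 0.085, 0.0383]
eef_rot: [3.139, 0.115, -0.003]
contact_force: [0.1, -0.1, 0.5]
opening: 0.499
finger_force: 0.0
time: 7.9
eef_pos: [0.6417, 0.0862, 0.0403]
eef_rot: [-3.139, -0.114, -0.004]
contact_force: [-0.4, -0.4, 5.9]
opening: 0.108
finger_force: 59.1
```

```bash
python3 -m pendant '[[[0.0135,-0.225,0,0],[0.0135,-0.225,0,0],[0.0135,-0.225,0,0],[0.0135,-0.225,0,0],[0,0,0,0]]]'
python3 -m pendant '[[[0.0135,-0.16,0,0],[0.0,-0.1,0,0],[0,0,0,0]]]'
python3 -m pendant '[[[0,-0.06,0,0],[0,-0.06,0,0],[0,0,0,0]]]'
```

```text
time: 8.4
eef_pos: [0.6459, 0.0119, 0.0402]
eef_rot: [3.139, 0.112, 0.003]
contact_force: [-1.6, -2.8, 7.1]
opening: 0.106
finger_force: 59.2
time: 8.7
eef_pos: [0.6466, -0.0016, 0.0402]
eef_rot: [-3.13, -0.109, -0.003]
contact_force: [-2.3, 18.5, 7.0]
opening: 0.111
finger_force: 60.4
time: 9.0
eef_pos: [0.6466, -0.0016, 0.0401]
eef_rot: [-3.117, -0.107, -0.003]
contact_force: [-1.6, 47.6, 6.3]
opening: 0.107
finger_force: 65.4
```

```bash
python3 -m pendant '[[[0,0.15,0,0],[0,0,0,0],[0,0,0,0],[0,0,0,0]]]' 0
python3 -m pendant '[[[0,0,0.3,0],[0,0,0.45,0],[0,0,0.45,0],[0,0,0.3,0],[-0.4,0.4,0,0]]]' -1
python3 -m pendant '[[[-0.4,0.4,0,0],[-0.4,0.4,0,0],[-0.4,0.4,0,0],[-0.4,0.4,0,0],[-0.4,0.4,0,0]]]'
python3 -m pendant '[[[-0.4,0.4,0,0],[-0.2,0.4,0,0],[0,0,0,0]]]'
cat > look.py <<'E'
from h import *
import sys
H=(.6415,.0940,.026)
F=prep()
T=dict(a=(.6285,-.1572),b=(.5879,-.3052),c=(.4784,-.1157),d=(.4426,-.2825),e=(.4017,.2539))
for n in sys.argv[1]:
    x,y,z=H if n=="h" else (*T[n],0)
    if n=="h" and len(sys.argv)>2: z+=.028*int(sys.argv[2])
    print(n,z,*[(p,s) for p,s in [fit(F,x,y,z,v) for v in(("top",),("scene",))]])
o=robot.get_obs();print(o["eef_pos"].round(4),o["q"].round(2),o["time"])
E
python3 look.py habcde
```

```text
time: 9.4
eef_pos: [0.6463, -0.0056, 0.0385]
eef_rot: [3.139, 0.116, -0.0]
contact_force: [0.4, 0.2, 0.1]
opening: 0.498
finger_force: 0.0
time: 9.9
eef_pos: [0.6199, 0.0238, 0.1628]
eef_rot: [3.138, 0.108, 0.02]
contact_force: [0.2, 1.8, -0.7]
opening: 0.994
finger_force: 0.0
time: 10.4
eef_pos: [0.4534, 0.1874, 0.1586]
eef_rot: [3.139, 0.113, 0.001]
contact_force: [0.2, 1.2, -0.0]
opening: 0.998
finger_force: 0.0
time: 10.7
eef_pos: [0.405, 0.2534, 0.1588]
eef_rot: [-3.138, -0.122, -0.0]
contact_force: [0.4, -0.2, 0.3]
opening: 0.996
finger_force: 0.0
h 0.026 (array([0.6414, 0.0933]), np.float64(120.0)) (array([0.6418, 0.0962]), np.float64(115.4))
a 0 (array([ 0.6285, -0.1586]), np.float64(105.9)) (array([ 0.6282, -0.1561]), np.float64(122.4))
b 0 (array([ 0.5878, -0.3062]), np.float64(114.8)) (array([ 0.5876, -0.304 ]), np.float64(123.2))
c 0 (array([ 0.4784, -0.1171]), np.float64(62.1)) (array([ 0.4783, -0.1147]), np.float64(118.2))
d 0 (array([ 0.4423, -0.2833]), np.float64(87.1)) (array([ 0.4426, -0.2809]), np.float64(123.2))
e 0 (array([0.4022, 0.2539]), np.float64(34.4)) (array([0.402 , 0.2581]), np.float64(68.2))
[0.4067 0.2512 0.1586] [ 0.53  0.23  1.89 -0.    1.02  2.03] 10.8
```

```bash
python3 -m pendant '[[[-0.065,0.025,-0.4,0],[0,0,-0.4,0],[0,0,-0.4,0],[0,0,-0.3,0],[0,0,0,0]]]'
python3 -m pendant '[[[0,0,-0.2,0],[0,0,0,0]]]'
python3 -m pendant '[[[0,0,0,0],[0,0,0,0],[0,0,0,0],[0,0,0,0],[0,0,0,0]]]' 1
```

```text
time: 11.3
eef_pos: [0.4001, 0.2508, 0.0359]
eef_rot: [3.136, 0.113, -0.01]
contact_force: [-0.4, -0.4, -0.1]
opening: 1.001
finger_force: 0.0
time: 11.5
eef_pos: [0.4015, 0.2524, 0.0223]
eef_rot: [3.138, 0.114, -0.002]
contact_force: [-0.7, 0.7, 0.8]
opening: 1.004
finger_force: 0.0
time: 12.0
eef_pos: [0.4023, 0.2538, 0.0243]
eef_rot: [-3.139, -0.117, -0.005]
contact_force: [1.3, -2.4, 4.8]
opening: 0.717
finger_force: 65.0
```

```bash
python3 -m pendant '[[[0,0,0.2,0],[0,0,0.4,0],[0,0,0.4,0],[0,0,0.3,0],[0.37,-0.25,0,0]]]'
python3 -m pendant '[[[0.37,-0.25,0,0],[0.37,-0.25,0,0],[0.37,-0.25,0,0],[0.37,-0.25,0,0],[0.37,-0.25,0,0]]]'
python3 -m pendant '[[[0.37,-0.25,0,0],[0.37,-0.25,0,0],[0,0,0,0],[0,0,0,0]]]'
```

```text
time: 12.5
eef_pos: [0.4309, 0.2357, 0.1311]
eef_rot: [-3.135, -0.122, -0.01]
contact_force: [1.0, 0.5, 0.2]
opening: 0.714
finger_force: 65.3
time: 13.0
eef_pos: [0.58, 0.1325, 0.1278]
eef_rot: [-3.139, -0.116, -0.002]
contact_force: [0.6, 0.1, 0.3]
opening: 0.713
finger_force: 65.3
time: 13.4
eef_pos: [0.6379, 0.093, 0.1269]
eef_rot: [-3.139, -0.115, 0.0]
contact_force: [-0.3, 0.4, -0.4]
opening: 0.712
finger_force: 65.2
```

```bash
python3 -m pendant '[[[0.045,0.005,0,0],[0,0,-0.2,0],[0,0,-0.2,0],[0,0,-0.1,0],[0,0,0,0]]]'
python3 -m pendant '[[[0,0,-0.08,0],[0,0,-0.06,0],[0,0,0,0]]]'
```

```text
time: 13.9
eef_pos: [0.6402, 0.0946, 0.0856]
eef_rot: [3.139, 0.118, -0.004]
contact_force: [-0.5, 0.1, -1.2]
opening: 0.715
finger_force: 65.2
time: 14.2
eef_pos: [0.6421, 0.0944, 0.0783]
eef_rot: [-3.139, -0.117, -0.004]
contact_force: [-3.1, 0.1, 11.6]
opening: 0.717
finger_force: 66.3
```

```bash
python3 -m pendant '[[[0,0,0,0],[0,0,0,0],[0,0,0,0],[0,0,0,0]]]' -1
python3 -m pendant '[[[0,0,0.3,0],[0,0,0.4,0],[0,0,0.2,0],[0,-0.4,0,0],[-0.03,-0.4,0,0]]]'
python3 -m pendant '[[[-0.03,-0.4,0,0],[-0.03,-0.4,0,0],[-0.03,-0.4,0,0],[-0.03,-0.4,0,0],[0,0,0,0]]]'
python3 look.py habcd 1
```

```text
time: 14.6
eef_pos: [0.6414, 0.094, 0.0751]
eef_rot: [3.139, 0.117, -0.001]
contact_force: [0.1, -0.5, -0.5]
opening: 0.998
finger_force: 0.0
time: 15.1
eef_pos: [0.6397, 0.03, 0.148]
eef_rot: [3.139, 0.12, 0.003]
contact_force: [-0.5, 0.2, 1.0]
opening: 1.003
finger_force: 0.0
time: 15.6
eef_pos: [0.6291, -0.1018, 0.1471]
eef_rot: [3.138, 0.11, -0.001]
contact_force: [-0.8, -0.4, -0.3]
opening: 0.999
finger_force: 0.0
h 0.054 (array([0.6417, 0.0941]), np.float64(132.0)) (array([0.6419, 0.0972]), np.float64(123.0))
a 0 (array([ 0.6152, -0.1455]), np.float64(18.1)) (array([ 0.6331, -0.1516]), np.float64(14.9))
b 0 (array([ 0.5879, -0.3061]), np.float64(122.0)) (array([ 0.5876, -0.304 ]), np.float64(128.3))
c 0 (array([ 0.4724, -0.1187]), np.float64(8.6)) (array([ 0.4786, -0.1155]), np.float64(75.9))
d 0 (array([ 0.4423, -0.2833]), np.float64(92.0)) (array([ 0.4426, -0.2809]), np.float64(127.9))
[ 0.6294 -0.0985  0.147 ] [-0.17  0.48  1.54  0.    1.13  1.32] 15.7
```

```bash
python3 -m pendant '[[[-0.08,-0.42,0,0],[-0.08,-0.42,0,0],[-0.08,-0.42,0,0],[-0.08,-0.42,0,0],[-0.08,-0.42,0,0]]]'
python3 -m pendant '[[[-0.08,-0.42,0,0],[0,0,0,0],[0,0,-0.4,0],[0,0,-0.2,0],[0,0,0,0]]]'
python3 look.py hacd 1
```

```text
time: 16.2
eef_pos: [0.5977, -0.2658, 0.1472]
eef_rot: [-3.139, -0.12, -0.0]
contact_force: [0.9, -0.2, 0.1]
opening: 1.001
finger_force: 0.0
time: 16.7
eef_pos: [0.59, -0.297, 0.0964]
eef_rot: [-3.136, -0.119, 0.008]
contact_force: [-0.8, 0.7, 0.5]
opening: 0.998
finger_force: 0.0
h 0.054 (array([0.6417, 0.094 ]), np.float64(132.7)) (array([0.6419, 0.0972]), np.float64(122.9))
a 0 (array([ 0.6077, -0.1672]), np.float64(15.7)) (array([ 0.6627, -0.1477]), np.float64(127.2))
c 0 (array([ 0.4783, -0.1172]), np.float64(67.6)) (array([ 0.478 , -0.1146]), np.float64(52.1))
d 0 (array([ 0.4565, -0.2765]), np.float64(1.2)) (array([ 0.4427, -0.2817]), np.float64(80.4))
[ 0.5918 -0.2984  0.0996] [-0.48  0.55  1.53  0.    1.06  1.01] 16.8
```

```bash
python3 -m pendant '[[[-0.045,-0.1,-0.1,0],[0,0,-0.35,0],[0,0,-0.35,0],[0,0,-0.13,0],[0,0,0,0]]]'
python3 -m pendant '[[[0,0,0,0],[0,0,0,0],[0,0,0,0],[0,0,0,0],[0,0,0,0]]]' 1
```

```text
time: 17.3
eef_pos: [0.5868, -0.3074, 0.0238]
eef_rot: [-3.138, -0.117, 0.003]
contact_force: [-0.3, -0.1, 1.0]
opening: 1.001
finger_force: 0.0
time: 17.8
eef_pos: [0.5891, -0.3084, 0.0274]
eef_rot: [3.137, 0.117, 0.007]
contact_force: [0.5, -0.2, 6.2]
opening: 0.726
finger_force: 65.7
```

```bash
python3 -m pendant '[[[0,0,0.2,0],[0,0,0.4,0],[0,0,0.45,0],[0,0,0.45,0],[0,0,0.35,0]]]'
python3 -m pendant '[[[0.056,0.418,0,0],[0.056,0.418,0,0],[0.056,0.418,0,0],[0.056,0.418,0,0],[0.056,0.418,0,0]]]'
python3 -m pendant '[[[0.056,0.418,0,0],[0.056,0.418,0,0],[0.056,0.418,0,0],[0.056,0.418,0,0],[0.056,0.418,0,0]]]'
python3 -m pendant '[[[0.056,0.418,0,0],[0.056,0.4,0,0],[0,0,0,0],[0,0,0,0]]]'
```

```text
time: 18.3
eef_pos: [0.588, -0.3079, 0.176]
eef_rot: [3.138, 0.117, 0.004]
contact_force: [-0.0, -0.6, -0.4]
opening: 0.725
finger_force: 65.5
time: 18.8
eef_pos: [0.6099, -0.1391, 0.1735]
eef_rot: [3.139, 0.116, 0.001]
contact_force: [0.2, 0.1, -0.6]
opening: 0.724
finger_force: 65.5
time: 19.3
eef_pos: [0.6323, 0.0281, 0.1735]
eef_rot: [3.139, 0.117, 0.001]
contact_force: [-0.0, 0.4, -1.1]
opening: 0.728
finger_force: 65.5
time: 19.7
eef_pos: [0.6411, 0.0927, 0.1731]
eef_rot: [3.139, 0.119, 0.0]
contact_force: [-0.2, -0.7, -0.5]
opening: 0.726
finger_force: 65.5
```

```bash
python3 -m pendant '[[[0.01,0.02,-0.15,0],[0,0,-0.25,0],[0,0,-0.2,0],[0,0,-0.1,0],[0,0,0,0]]]'
python3 -m pendant '[[[0,0,-0.08,0],[0,0,-0.05,0],[0,0,0,0]]]'
```

```text
time: 20.2
eef_pos: [0.6411, 0.0928, 0.1152]
eef_rot: [3.139, 0.115, -0.005]
contact_force: [0.1, -0.3, 0.0]
opening: 0.728
finger_force: 65.5
time: 20.5
eef_pos: [0.6429, 0.0935, 0.1094]
eef_rot: [3.139, 0.116, 0.005]
contact_force: [-3.0, -0.5, 8.4]
opening: 0.722
finger_force: 66.4
```

```bash
python3 -m pendant '[[[0,0,0,0],[0,0,0,0],[0,0,0,0],[0,0,0,0]]]' -1
python3 -m pendant '[[[0,0,0.3,0],[0,0,0.4,0],[0,0,0.15,0],[-0.29,-0.375,0,0],[-0.29,-0.375,0,0]]]'
python3 -m pendant '[[[-0.29,-0.375,0,0],[-0.29,-0.375,0,0],[-0.29,-0.375,0,0],[-0.29,-0.375,0,0],[0,0,0,0]]]'
sed -i 's/a=(.6285,-.1572)/a=(.6627,-.1490)/' look.py
python3 look.py hacd 2
```

```text
time: 20.9
eef_pos: [0.642, 0.0938, 0.1063]
eef_rot: [3.139, 0.117, -0.0]
contact_force: [0.2, -1.5, -0.4]
opening: 0.998
finger_force: 0.0
time: 21.4
eef_pos: [0.5954, 0.0337, 0.1742]
eef_rot: [3.139, 0.12, 0.001]
contact_force: [-0.4, -0.6, 0.1]
opening: 1.001
finger_force: 0.0
time: 21.9
eef_pos: [0.4997, -0.0886, 0.174]
eef_rot: [3.139, 0.111, -0.005]
contact_force: [0.2, 0.2, -0.5]
opening: 1.0
finger_force: 0.0
h 0.082 (array([0.6423, 0.0934]), np.float64(131.9)) (array([0.6425, 0.0965]), np.float64(119.3))
a 0 (array([ 0.6619, -0.1502]), np.float64(56.4)) (array([ 0.6627, -0.1477]), np.float64(125.1))
c 0 (array([ 0.4788, -0.117 ]), np.float64(13.1)) (array([ 0.4778, -0.1138]), np.float64(59.9))
d 0 (array([ 0.4423, -0.2833]), np.float64(87.5)) (array([ 0.4425, -0.2809]), np.float64(126.0))
[ 0.5026 -0.0865  0.1743] [-0.19  0.26  1.8   0.    1.08  1.3 ] 22.0
```

```bash
python3 -m pendant '[[[-0.3,-0.38,0,0],[0,0,-0.4,0],[0,0,-0.45,0],[0,0,-0.4,0],[0,0,-0.35,0]]]'
python3 -m pendant '[[[0,0,0,0],[0,0,0,0]]]'
```

```text
time: 22.5
eef_pos: [0.4795, -0.1156, 0.0448]
eef_rot: [-3.139, -0.119, 0.0]
contact_force: [0.7, -0.3, 0.5]
opening: 0.999
finger_force: 0.0
time: 22.7
eef_pos: [0.4797, -0.116, 0.0465]
eef_rot: [-3.139, -0.118, 0.0]
contact_force: [0.3, -0.7, 0.3]
opening: 1.002
finger_force: 0.0
```

```bash
python3 -m pendant '[[[-0.01,-0.01,-0.3,0],[0,0,0,0],[0,0,0,0]]]'
python3 -m pendant '[[[0,0,0,0],[0,0,0,0],[0,0,0,0],[0,0,0,0],[0,0,0,0]]]' 1
python3 -m pendant '[[[0,0,0.2,0],[0,0,0.4,0],[0,0,0.5,0],[0,0,0.5,0],[0,0,0.5,0]]]'
python3 -m pendant '[[[0,0,0.1,0],[0,0,0,0]]]'
```

```text
time: 23.0
eef_pos: [0.4791, -0.1174, 0.0238]
eef_rot: [3.139, 0.117, 0.003]
contact_force: [-0.8, -0.3, -0.2]
opening: 0.998
finger_force: 0.0
time: 23.5
eef_pos: [0.4791, -0.1175, 0.0243]
eef_rot: [3.139, 0.116, 0.005]
contact_force: [-1.6, 0.7, 7.2]
opening: 0.707
finger_force: 64.5
time: 24.0
eef_pos: [0.4778, -0.1173, 0.1929]
eef_rot: [3.139, 0.117, 0.002]
contact_force: [0.2, -0.4, -1.4]
opening: 0.712
finger_force: 65.2
time: 24.2
eef_pos: [0.4788, -0.1176, 0.2005]
eef_rot: [3.138, 0.117, 0.007]
contact_force: [-0.2, -0.4, 0.0]
opening: 0.716
finger_force: 65.2
```

```bash
python3 -m pendant '[[[0.29,0.377,0,0],[0.29,0.377,0,0],[0.29,0.377,0,0],[0.29,0.377,0,0],[0.29,0.377,0,0]]]'
python3 -m pendant '[[[0.29,0.377,0,0],[0.29,0.377,0,0],[0,0,0,0],[0,0,0,0]]]'
```

```text
time: 24.7
eef_pos: [0.5937, 0.0347, 0.1962]
eef_rot: [3.139, 0.117, -0.007]
contact_force: [1.1, -0.6, -0.7]
opening: 0.715
finger_force: 65.2
time: 25.1
eef_pos: [0.6395, 0.0942, 0.1959]
eef_rot: [3.138, 0.119, -0.007]
contact_force: [-0.2, -0.0, -0.7]
opening: 0.71
finger_force: 65.2
```

```bash
python3 -m pendant '[[[0.03,-0.005,-0.15,0],[0,0,-0.25,0],[0,0,-0.2,0],[0,0,-0.1,0],[0,0,0,0]]]'
python3 -m pendant '[[[0,0,-0.06,0],[0,0,-0.05,0],[0,0,0,0]]]'
```

```text
time: 25.6
eef_pos: [0.6415, 0.0923, 0.1407]
eef_rot: [3.139, 0.115, -0.006]
contact_force: [-0.3, 0.4, -0.5]
opening: 0.71
finger_force: 65.2
time: 25.9
eef_pos: [0.6433, 0.0933, 0.1345]
eef_rot: [3.139, 0.117, 0.003]
contact_force: [-0.2, 0.8, -0.6]
opening: 0.715
finger_force: 65.4
```

```bash
python3 -m pendant '[[[0,0,-0.04,0],[0,0,0,0],[0,0,0,0]]]'
```

```text
time: 26.2
eef_pos: [0.6435, 0.0933, 0.1342]
eef_rot: [3.139, 0.117, 0.006]
contact_force: [-3.9, -1.0, 14.4]
opening: 0.715
finger_force: 66.7
```

```bash
python3 -m pendant '[[[0,0,0,0],[0,0,0,0],[0,0,0,0],[0,0,0,0]]]' -1
python3 -m pendant '[[[0,0,0.3,0],[0,0,0.4,0],[0,0,0.15,0],[-0.208,-0.392,0,0],[-0.208,-0.392,0,0]]]'
python3 -m pendant '[[[-0.208,-0.392,0,0],[-0.208,-0.392,0,0],[-0.208,-0.392,0,0],[-0.208,-0.392,0,0],[0,0,0,0]]]'
python3 look.py had 3
```

```text
time: 26.6
eef_pos: [0.6427, 0.0934, 0.13]
eef_rot: [3.139, 0.117, -0.001]
contact_force: [0.4, 0.1, -0.0]
opening: 1.002
finger_force: 0.0
time: 27.1
eef_pos: [0.6094, 0.0306, 0.1981]
eef_rot: [3.139, 0.12, 0.0]
contact_force: [0.5, -0.3, 0.0]
opening: 0.993
finger_force: 0.0
time: 27.6
eef_pos: [0.5408, -0.0977, 0.198]
eef_rot: [3.139, 0.11, -0.004]
contact_force: [0.1, 0.7, 0.2]
opening: 0.997
finger_force: 0.0
h 0.11 (array([0.6431, 0.0931]), np.float64(137.4)) (array([0.6428, 0.0959]), np.float64(112.0))
a 0 (array([ 0.6442, -0.131 ]), np.float64(9.7)) (array([ 0.6627, -0.1477]), np.float64(125.7))
d 0 (array([ 0.4424, -0.2833]), np.float64(88.7)) (array([ 0.4425, -0.2809]), np.float64(126.0))
[ 0.5427 -0.0952  0.1982] [-0.19  0.31  1.67  0.    1.16  1.3 ] 27.7
```

```bash
python3 -m pendant '[[[-0.209,-0.392,0,0],[-0.209,-0.392,0,0],[-0.209,-0.392,0,0],[-0.209,-0.392,0,0],[-0.209,-0.392,0,0]]]'
python3 -m pendant '[[[-0.209,-0.392,0,0],[0,0,-0.4,0],[0,0,-0.5,0],[0,0,-0.5,0],[0,0,-0.3,0]]]'
python3 -m pendant '[[[0,0,0,0],[0,0,0,0]]]'
```

```text
time: 28.2
eef_pos: [0.4597, -0.2517, 0.1982]
eef_rot: [-3.139, -0.12, -0.0]
contact_force: [-0.0, -0.6, 0.1]
opening: 0.998
finger_force: 0.0
time: 28.7
eef_pos: [0.4423, -0.2813, 0.0595]
eef_rot: [-3.137, -0.118, 0.005]
contact_force: [-0.6, -0.2, 1.0]
opening: 0.996
finger_force: 0.0
time: 28.9
eef_pos: [0.4437, -0.2826, 0.0627]
eef_rot: [-3.139, -0.118, -0.0]
contact_force: [-0.6, -0.1, 0.5]
opening: 0.999
finger_force: 0.0
```

```bash
python3 -m pendant '[[[-0.015,-0.005,-0.3,0],[0,0,-0.2,0],[0,0,0,0],[0,0,0,0]]]'
python3 -m pendant '[[[0,0,0,0],[0,0,0,0],[0,0,0,0],[0,0,0,0],[0,0,0,0]]]' 1
python3 -m pendant '[[[0,0,0.2,0],[0,0,0.5,0],[0,0,0.5,0],[0,0,0.5,0],[0,0,0.5,0]]]'
python3 -m pendant '[[[0,0,0.4,0],[0,0,0,0],[0,0,0,0]]]'
```

```text
time: 29.3
eef_pos: [0.4428, -0.2839, 0.0241]
eef_rot: [3.138, 0.117, 0.004]
contact_force: [0.2, 0.7, 0.5]
opening: 1.0
finger_force: 0.0
time: 29.8
eef_pos: [0.4426, -0.2839, 0.0244]
eef_rot: [3.138, 0.116, 0.004]
contact_force: [-0.2, 0.1, 7.9]
opening: 0.71
finger_force: 64.7
time: 30.3
eef_pos: [0.4413, -0.2832, 0.2009]
eef_rot: [3.139, 0.117, 0.001]
contact_force: [0.7, 0.0, -0.1]
opening: 0.71
finger_force: 65.4
time: 30.6
eef_pos: [0.4414, -0.2833, 0.2312]
eef_rot: [3.138, 0.117, 0.002]
contact_force: [0.4, -0.1, -1.6]
opening: 0.711
finger_force: 65.4
```

```bash
python3 -m pendant '[[[0.21,0.392,0,0],[0.21,0.392,0,0],[0.21,0.392,0,0],[0.21,0.392,0,0],[0.21,0.392,0,0]]]'
python3 -m pendant '[[[0.21,0.392,0,0],[0.21,0.392,0,0],[0.21,0.392,0,0],[0.21,0.392,0,0],[0.21,0.392,0,0]]]'
python3 -m pendant '[[[0.21,0.392,0,0],[0.21,0.392,0,0],[0,0,0,0],[0,0,0,0]]]'
```

```text
time: 31.1
eef_pos: [0.5249, -0.125, 0.2284]
eef_rot: [-3.138, -0.116, 0.006]
contact_force: [1.5, -0.4, -0.4]
opening: 0.713
finger_force: 65.4
time: 31.6
eef_pos: [0.6089, 0.0316, 0.2281]
eef_rot: [3.139, 0.117, -0.007]
contact_force: [0.4, -0.4, -0.5]
opening: 0.709
finger_force: 65.4
time: 32.0
eef_pos: [0.6422, 0.0933, 0.2281]
eef_rot: [3.138, 0.119, -0.007]
contact_force: [0.1, -1.0, -1.5]
opening: 0.704
finger_force: 65.5
```

Down .0606 to just above the seat, then gently on.

```bash
python3 -m pendant '[[[0.005,0,-0.2,0],[0,0,-0.25,0],[0,0,-0.2,0],[0,0,-0.1,0],[0,0,0,0]]]'
python3 -m pendant '[[[0,0,-0.06,0],[0,0,-0.03,0],[0,0,-0.02,0],[0,0,0,0]]]'
```

```text
time: 32.5
eef_pos: [0.6422, 0.0918, 0.1689]
eef_rot: [3.139, 0.115, -0.006]
contact_force: [0.1, 0.5, -0.5]
opening: 0.708
finger_force: 65.5
time: 32.9
eef_pos: [0.6438, 0.0929, 0.1624]
eef_rot: [3.139, 0.117, 0.002]
contact_force: [-0.5, -0.1, 0.9]
opening: 0.711
finger_force: 65.6
```

```bash
python3 -m pendant '[[[0,0,-0.04,0],[0,0,0,0],[0,0,0,0]]]'
python3 -m pendant '[[[0,0,0,0],[0,0,0,0],[0,0,0,0],[0,0,0,0]]]' -1
python3 -m pendant '[[[0,0,0.3,0],[0,0,0.4,0],[0,0,0.1,0],[0,-0.4,0,0],[0,-0.4,0,0]]]'
python3 -m pendant '[[[0,-0.4,0,0],[0,-0.4,0,0],[0,0,0,0]]]'
python3 look.py ha 4
```

```text
time: 33.2
eef_pos: [0.6442, 0.093, 0.1623]
eef_rot: [3.139, 0.117, 0.006]
contact_force: [-4.1, -1.1, 12.6]
opening: 0.708
finger_force: 67.0
time: 33.6
eef_pos: [0.6434, 0.093, 0.158]
eef_rot: [3.139, 0.117, -0.001]
contact_force: [0.6, 0.5, 0.7]
opening: 0.999
finger_force: 0.0
time: 34.1
eef_pos: [0.6434, 0.029, 0.2222]
eef_rot: [3.139, 0.12, -0.0]
contact_force: [0.4, -0.2, 0.6]
opening: 1.001
finger_force: 0.0
time: 34.4
eef_pos: [0.6431, -0.0388, 0.2215]
eef_rot: [3.138, 0.11, -0.002]
contact_force: [0.2, 0.6, 0.5]
opening: 1.003
finger_force: 0.0
h 0.138 (array([0.6253, 0.0843]), np.float64(25.0)) (array([0.6444, 0.0956]), np.float64(111.8))
a 0 (array([ 0.6627, -0.1501]), np.float64(112.6)) (array([ 0.663 , -0.1482]), np.float64(100.4))
[ 0.6432 -0.0355  0.2217] [-0.07  0.44  1.41  0.    1.3   1.42] 34.5
```

```bash
python3 -m pendant '[[[0.06,-0.36,0,0],[0.06,-0.36,0,0],[0.06,-0.36,0,0],[0.06,-0.355,0,0],[0,0,-0.4,0]]]'
python3 -m pendant '[[[0,0,-0.5,0],[0,0,-0.5,0],[0,0,-0.4,0],[0,0,0,0],[0,0,0,0]]]'
```

```text
time: 35.0
eef_pos: [0.6661, -0.1526, 0.1942]
eef_rot: [3.135, 0.114, 0.016]
contact_force: [0.4, 0.3, -0.3]
opening: 1.001
finger_force: 0.0
time: 35.5
eef_pos: [0.6632, -0.1489, 0.0786]
eef_rot: [-3.139, -0.118, 0.0]
contact_force: [0.5, -0.2, 0.5]
opening: 0.998
finger_force: 0.0
```

```bash
python3 -m pendant '[[[-0.005,-0.01,-0.35,0],[0,0,-0.34,0],[0,0,0,0],[0,0,0,0]]]'
python3 -m pendant '[[[0,0,0,0],[0,0,0,0],[0,0,0,0],[0,0,0,0],[0,0,0,0]]]' 1
python3 -m pendant '[[[0,0,0.2,0],[0,0,0.5,0],[0,0,0.5,0],[0,0,0.5,0],[0,0,0.5,0]]]'
python3 -m pendant '[[[0,0,0.5,0],[0,0,0.3,0],[0,0,0,0],[0,0,0,0]]]'
```

```text
time: 35.9
eef_pos: [0.6638, -0.1507, 0.0255]
eef_rot: [3.138, 0.117, 0.005]
contact_force: [0.6, -0.3, -0.2]
opening: 0.999
finger_force: 0.0
time: 36.4
eef_pos: [0.6643, -0.151, 0.0266]
eef_rot: [3.138, 0.117, 0.009]
contact_force: [0.5, 0.5, 5.7]
opening: 0.726
finger_force: 65.3
time: 36.9
eef_pos: [0.6623, -0.1506, 0.2023]
eef_rot: [3.139, 0.117, 0.003]
contact_force: [1.3, 0.1, -1.8]
opening: 0.726
finger_force: 65.7
time: 37.3
eef_pos: [0.6621, -0.1506, 0.2639]
eef_rot: [3.139, 0.117, 0.001]
contact_force: [0.3, -0.0, -1.5]
opening: 0.726
finger_force: 65.7
```

```bash
python3 -m pendant '[[[-0.027,0.381,0,0],[-0.027,0.381,0,0],[-0.027,0.381,0,0],[-0.027,0.381,0,0],[-0.027,0.381,0,0]]]'
python3 -m pendant '[[[-0.027,0.381,0,0],[-0.027,0.381,0,0],[-0.027,0.381,0,0],[0,0,0,0],[0,0,0,0]]]'
```

```text
time: 37.8
eef_pos: [0.6503, 0.0029, 0.2608]
eef_rot: [-3.139, -0.116, 0.007]
contact_force: [0.3, 1.2, -1.1]
opening: 0.728
finger_force: 65.7
time: 38.3
eef_pos: [0.6442, 0.0935, 0.2613]
eef_rot: [3.138, 0.119, -0.006]
contact_force: [0.0, -0.9, -2.3]
opening: 0.725
finger_force: 65.8
```

```bash
python3 - <<'E'
from h import *
s=grab("scene"); save(s,"k3.png",(320,60,460,260),3); o=robot.get_obs(); print(o["eef_pos"],robot.get_obs()["time"])
E
```

```text
[0.64441984 0.09274906 0.26168991] 38.35
```

View pics/k3.png

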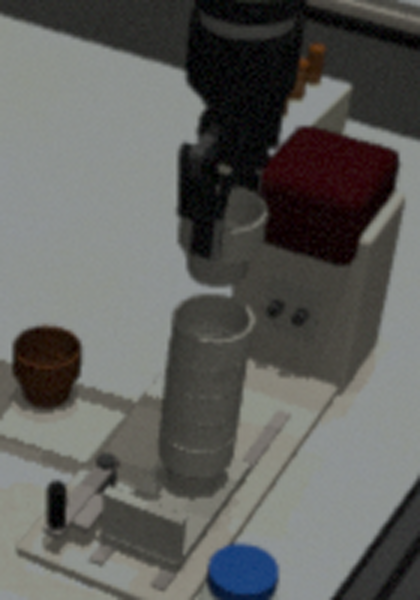

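The crop shows four cups neatly seated on the holder with even bands at (205,300-490). The fifth cup hangs above them at (225,245). Lowering it now.

```bash
python3 -m pendant '[[[0,0.005,-0.2,0],[0,0,-0.25,0],[0,0,-0.2,0],[0,0,-0.12,0],[0,0,0,0]]]'
python3 -m pendant '[[[0,0,-0.06,0],[0,0,-0.03,0],[0,0,-0.02,0],[0,0,0,0]]]'
python3 -m pendant '[[[0,0,-0.03,0],[0,0,0,0],[0,0,0,0]]]'
```

```text
time: 38.85
eef_pos: [0.6442, 0.0924, 0.1998]
eef_rot: [3.139, 0.115, -0.006]
contact_force: [0.3, -0.1, -1.3]
opening: 0.722
finger_force: 65.8
time: 39.25
eef_pos: [0.6451, 0.0936, 0.1931]
eef_rot: [3.139, 0.117, 0.001]
contact_force: [-0.6, -0.4, -1.1]
opening: 0.724
finger_force: 65.8
time: 39.55
eef_pos: [0.6456, 0.0936, 0.1926]
eef_rot: [3.139, 0.117, 0.005]
contact_force: [-1.0, 0.4, 4.8]
opening: 0.723
finger_force: 66.4
```

```bash
python3 -m pendant '[[[0,0,-0.03,0],[0,0,0,0],[0,0,0,0]]]'
python3 -m pendant '[[[0,0,0,0],[0,0,0,0],[0,0,0,0],[0,0,0,0]]]' -1
python3 -m pendant '[[[0,0,0.3,0],[0,0,0.4,0],[0,0,0.1,0],[0,-0.4,0,0],[0,-0.4,0,0]]]'
python3 -m pendant '[[[0,-0.4,0,0],[0,-0.4,0,0],[0,-0.25,0,0],[0,0,0,0],[0,0,0,0]]]' 1
python3 look.py h 5
python3 - <<'E'
from h import *
s=grab("scene"); save(s,"k4.png",(320,60,460,260),3)
E
```

```text
time: 39.85
eef_pos: [0.646, 0.0936, 0.1924]
eef_rot: [-3.139, -0.117, -0.009]
contact_force: [-3.8, -0.4, 13.3]
opening: 0.72
finger_force: 67.1
time: 40.25
eef_pos: [0.6449, 0.0936, 0.1877]
eef_rot: [3.139, 0.117, -0.001]
contact_force: [0.3, -0.3, -1.1]
opening: 1.002
finger_force: 0.0
time: 40.75
eef_pos: [0.6449, 0.0296, 0.2517]
eef_rot: [3.139, 0.12, -0.0]
contact_force: [0.6, -0.4, 0.1]
opening: 1.002
finger_force: 0.0
time: 41.25
eef_pos: [0.6448, -0.0544, 0.2514]
eef_rot: [-3.139, -0.115, 0.002]
contact_force: [-0.4, 0.1, 0.4]
opening: 0.142
finger_force: 0.0
h 0.166 (array([0.6452, 0.0929]), np.float64(59.1)) (array([0.645 , 0.0958]), np.float64(112.5))
[ 0.6449 -0.0535  0.2517] [-0.1   0.43  1.35  0.    1.37  1.39] 41.35
```

View pics/k4.png

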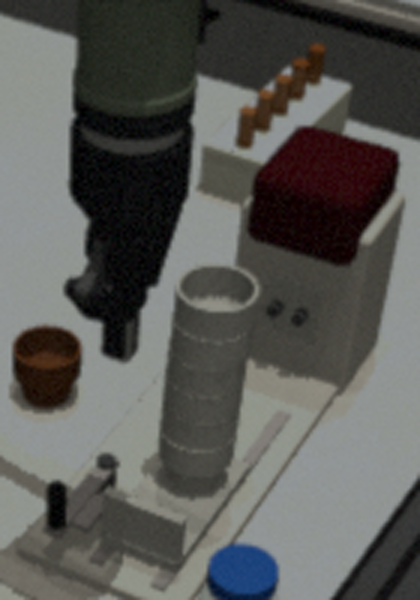

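The picture shows five cups in a straight stack with even bands, rim at (218,290), all seated. The push plate is at (145,520) and the latch is open. I'll lower the shut fingers behind the push plate.

```bash
python3 -m pendant '[[[0.03,0,-0.5,0],[0,0,-0.5,0],[0,0,-0.5,0],[0,0,-0.5,0],[0,0,-0.4,0]]]'
python3 -m pendant '[[[0,0,-0.3,0],[0,0,0,0],[0,0,0,0]]]'
python3 -m pendant '[[[0,0.12,0,0],[0,0.12,0,0],[-0.003,0.1,0,0],[-0.006,0.1,0,0],[0,0,0,0]]]'
```

```text
time: 41.9
eef_pos: [0.6466, -0.0531, 0.0578]
eef_rot: [-3.139, -0.119, 0.003]
contact_force: [0.5, -0.9, -0.1]
opening: 0.001
finger_force: 0.0
time: 42.2
eef_pos: [0.6479, -0.0536, 0.0365]
eef_rot: [3.139, 0.118, 0.0]
contact_force: [0.6, -0.6, 0.9]
opening: -0.001
finger_force: 0.0
time: 42.7
eef_pos: [0.6468, -0.0179, 0.0367]
eef_rot: [-3.139, -0.119, -0.001]
contact_force: [-0.3, -0.2, 1.1]
opening: 0.003
finger_force: 0.0
```

```bash
python3 -m pendant '[[[-0.006,0.1,0,0],[-0.006,0.1,0,0],[-0.006,0.1,0,0],[-0.006,0.1,0,0],[-0.006,0.1,0,0]]]'
python3 -m pendant '[[[-0.006,0.1,0,0],[-0.006,0.1,0,0],[-0.006,0.1,0,0],[-0.006,0.1,0,0],[0,0,0,0]]]'
```

```text
time: 43.2
eef_pos: [0.6446, 0.0213, 0.0363]
eef_rot: [3.139, 0.117, 0.001]
contact_force: [-0.1, -3.4, 2.5]
opening: -0.004
finger_force: 1.8
time: 43.7
eef_pos: [0.6416, 0.0546, 0.0357]
eef_rot: [-3.138, -0.118, 0.003]
contact_force: [-0.3, -0.5, -0.4]
opening: -0.002
finger_force: 0.0
```

```bash
python3 -m pendant '[[[-0.003,0.06,0,0],[-0.003,0.05,0,0],[-0.003,0.04,0,0],[0,0.03,0,0],[0,0,0,0]]]'
python3 -m pendant '[[[0,0.03,0,0],[0,0.03,0,0],[0,0.03,0,0],[0,0,0,0]]]'
```

```text
time: 44.2
eef_pos: [0.641, 0.0676, 0.0357]
eef_rot: [-3.139, -0.117, 0.002]
contact_force: [-0.4, -1.7, -0.8]
opening: 0.001
finger_force: 0.6
time: 44.6
eef_pos: [0.641, 0.0693, 0.0359]
eef_rot: [3.131, 0.12, -0.004]
contact_force: [-1.8, -18.9, 0.4]
opening: -0.0
finger_force: 9.3
```

```bash
python3 -m pendant '[[[0,0.03,0,0],[0,0,0,0]]]'
python3 -m pendant '[[[0,-0.2,0,0],[0,-0.3,0,0],[0,-0.3,0.2,0],[0,-0.2,0.4,0],[0,0,0.4,0]]]' 0
python3 -m pendant '[[[-0.2,-0.2,0,0],[-0.3,0,0,0],[0,0,0,0],[0,0,0,0]]]'
python3 - <<'E'
from h import *
s=grab("scene"); save(s,"k5.png",(320,60,460,260),3)
F=prep(); print([fit(F,.638,.183,.166,(v,)) for v in("top","scene")])
f=F["top"]; p=proj(f,(.576,-.031,.08)); q=proj(s,(.576,-.031,.08)); print(p,q)
print(robot.get_obs()["eef_pos"],robot.get_obs()["q"].round(2))
E
```

```text
time: 44.8
eef_pos: [0.641, 0.0693, 0.036]
eef_rot: [3.128, 0.121, -0.004]
contact_force: [-1.8, -27.1, 0.5]
opening: -0.003
finger_force: 13.0
time: 45.3
eef_pos: [0.6419, -0.0046, 0.1168]
eef_rot: [-3.139, -0.112, -0.0]
contact_force: [0.7, 0.6, -0.2]
opening: 0.502
finger_force: 0.0
time: 45.7
eef_pos: [0.6023, -0.0187, 0.1167]
eef_rot: [-3.139, -0.116, -0.003]
contact_force: [0.4, 0.1, 0.3]
opening: 0.502
finger_force: 0.0
[(array([0.6403, 0.1833]), np.float64(156.0)), (array([0.6405, 0.1845]), np.float64(81.5))]
[288.51799235 240.17984955] [335.0889542  220.99967798]
[ 0.60273666 -0.01880998  0.11621931] [-0.05  0.45  1.66  0.    1.02  1.45]
```

View pics/k5.png

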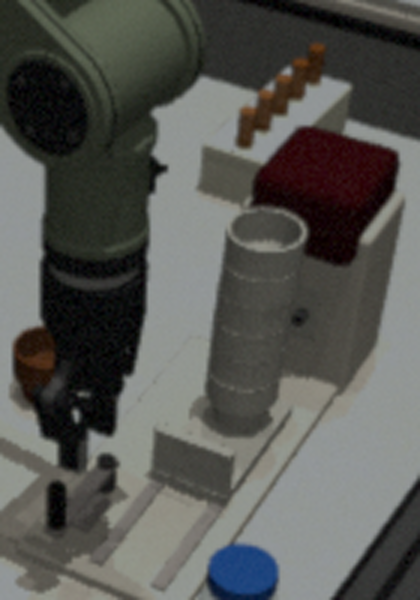

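The carriage is home and the five-cup stack stands straight. The knob top is at crop (56,487), with the arm still open. Now gripping the knob.

```bash
python3 -m pendant '[[[-0.284,-0.146,0,0],[0,0,-0.2,0],[0,0,-0.3,0],[0,0,-0.3,0],[0,0,0,0]]]'
python3 -m pendant '[[[0,0,-0.065,0],[0,0,0,0]]]'
python3 -m pendant '[[[0,0,0,0],[0,0,0,0],[0,0,0,0],[0,0,0,0],[0,0,0,0]]]' 1
```

```text
time: 46.35
eef_pos: [0.5772, -0.0305, 0.049]
eef_rot: [-3.139, -0.117, 0.01]
contact_force: [0.5, 0.2, 0.7]
opening: 0.501
finger_force: 0.0
time: 46.55
eef_pos: [0.5797, -0.0308, 0.0473]
eef_rot: [3.139, 0.117, 0.002]
contact_force: [1.0, 0.6, 0.3]
opening: 0.502
finger_force: 0.0
time: 47.05
eef_pos: [0.5797, -0.0305, 0.048]
eef_rot: [-3.139, -0.116, -0.003]
contact_force: [-0.8, 2.9, 6.2]
opening: 0.165
finger_force: 58.7
```

Reverse arc, anticlockwise.

```bash
python3 -m pendant '[[[0.15,0.02,0,0.095],[0.145,0.04,0,0.095],[0.14,0.06,0,0.095],[0.13,0.08,0,0.095],[0,0,0,0]]]'
python3 -m pendant '[[[0.115,0.1,0,0.095],[0.1,0.115,0,0.095],[0.08,0.13,0,0.095],[0.06,0.14,0,0.095],[0,0,0,0]]]'
python3 -m pendant '[[[0.04,0.145,0,0.095],[0.02,0.15,0,0.095],[0,0.12,0,0.08],[0,0,0,0]]]'
```

```text
time: 47.55
eef_pos: [0.6263, -0.0152, 0.048]
eef_rot: [2.976, 0.998, 0.005]
contact_force: [1.3, -1.5, 5.6]
opening: 0.169
finger_force: 58.9
time: 48.05
eef_pos: [0.6567, 0.0229, 0.0482]
eef_rot: [2.57, 1.793, 0.009]
contact_force: [7.6, -4.3, 1.3]
opening: 0.165
finger_force: 58.9
time: 48.45
eef_pos: [0.6629, 0.0565, 0.0482]
eef_rot: [2.156, 2.271, 0.012]
contact_force: [11.4, -0.9, -1.7]
opening: 0.167
finger_force: 58.8
```

```bash
python3 -m pendant '[[[-0.06,0.05,0,0.02],[0,0.03,0,0],[0,0,0,0]]]'
python3 -m pendant '[[[0,0.05,0,0.01],[0,0.04,0,0],[0,0,0,0]]]'
```

```text
time: 48.75
eef_pos: [0.6629, 0.0568, 0.0485]
eef_rot: [2.115, 2.291, 0.013]
contact_force: [24.6, -20.1, -8.2]
opening: 0.169
finger_force: 59.5
time: 49.05
eef_pos: [0.663, 0.0571, 0.0485]
eef_rot: [2.092, 2.304, 0.0]
contact_force: [23.7, -41.5, -8.1]
opening: 0.164
finger_force: 59.2
```

```bash
python3 -m pendant '[[[0.06,-0.06,0,0],[0,0,0,0],[0,0,0,0]]]'
```

```text
time: 49.35
eef_pos: [0.663, 0.0568, 0.0483]
eef_rot: [2.103, 2.31, -0.002]
contact_force: [13.0, -26.2, -1.0]
opening: 0.166
finger_force: 59.3
```

```bash
python3 -m pendant '[[[0.05,-0.05,0,0],[0,0,0,0],[0,0,0,0]]]'
```

```text
time: 49.65
eef_pos: [0.663, 0.0567, 0.0481]
eef_rot: [2.111, 2.316, -0.004]
contact_force: [2.4, -13.5, 4.6]
opening: 0.166
finger_force: 59.6
```

```bash
python3 -m pendant '[[[0,0,0,0],[0,0,0,0],[0,0,0,0]]]' 0
python3 -m pendant '[[[0,0,0.3,0],[0,0,0.5,0],[0,0,0.5,0],[0,-0.4,0.2,0],[-0.2,-0.4,0,0]]]'
python3 -m pendant '[[[-0.3,-0.3,0,0],[-0.4,0,0,0],[-0.3,0,0,0],[0,0,0,0],[0,0,0,0]]]'
python3 - <<'E'
from h import *
F=prep()
save(F["scene"],"z1.png"); a=F["top"]["color"][180:290,110:310,::-1]; cv2.imwrite("pics/z2.png",cv2.resize(a,None,fx=4,fy=4,interpolation=cv2.INTER_CUBIC)[:,:800])
print([fit(F,.638,.183,.166,(v,)) for v in("top","scene")])
E
```

```text
time: 49.95
eef_pos: [0.661, 0.062, 0.0466]
eef_rot: [-2.115, -2.322, 0.001]
contact_force: [-0.1, -0.3, 0.6]
opening: 0.499
finger_force: 0.0
time: 50.45
eef_pos: [0.6484, -0.0017, 0.1704]
eef_rot: [2.108, 2.321, 0.009]
contact_force: [0.4, -0.8, -0.1]
opening: 0.498
finger_force: 0.0
time: 50.95
eef_pos: [0.5656, -0.0258, 0.1673]
eef_rot: [2.114, 2.323, 0.001]
contact_force: [0.5, 0.2, -0.1]
opening: 0.498
finger_force: 0.0
[(array([0.6402, 0.1832]), np.float64(150.8)), (array([0.6405, 0.1845]), np.float64(81.6))]
```

View pics/z1.png

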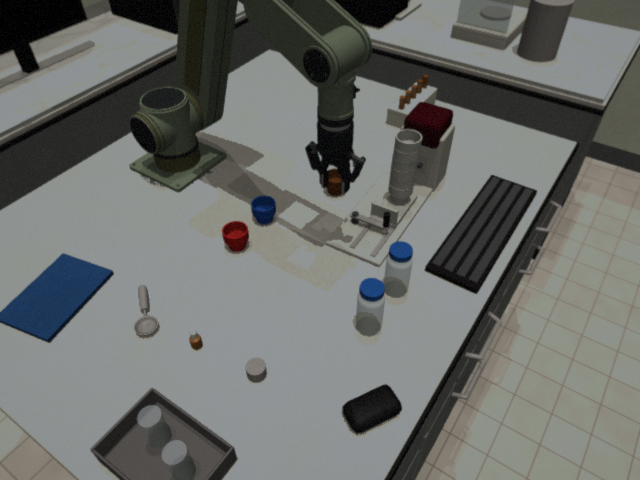

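View pics/z2.png

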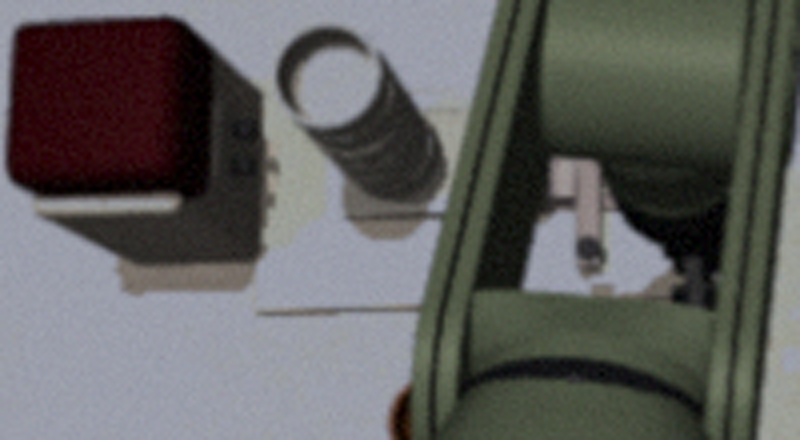

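The final pictures show all five cups stacked on the homed carriage (scene 405,165). The latch is across with its knob at (387,219), no loose cup is left, the other items look unmoved, and the gripper is clear. Handing in.

```bash
python3 -c "from workcell import robot;print(robot.hand_in())"
```

```text
the job is handed in; nothing more can be done
None
```

The job is done and handed in at about 51 s: all five loose cups are stacked in the holder cup, the carriage is fully home, the latch is locked across it and the gripper is clear; no verdict was returned.

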